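# Hold the long glass cell in the photometer's light path

### The job

Pick the longer of the two glass cells out of the white rack, gripping it only by its two frosted side faces: nothing may touch its dark polished end windows, and the fingers must keep off its foot. Hold it upright in the open gap of the photometer with its windows facing lamp and detector, centred on the beam, and move it along the beam towards the detector until you feel its foot meet the sprung black stop pad; press the pad in about halfway (about 3 newtons, not to the end of its travel). Finish while still holding it there, hanging free in the gripper and pressed lightly against the pad; leave the short cell, bottle, jar and meter undisturbed.

Things in the scene. Friction and masses are not known exactly. Their poses are not given: they have to be found in the camera images.
- long_cell: The cell to hold: upright glass block on a black foot, 80 mm tall, about 200 g (150 to 260). Origin: centre of its underside, z up. Glass 50 mm along x, 30 mm along y, z = 15 to 80 mm. Grip the two long pale frosted faces (+y, -y, 30 mm apart). The dark end faces (+x, -x) are the windows; both ends are alike. It stands on the rack's floor, 5 mm above the bench, in either compartment, askew.
- long_cell_centre (a point): Centre of the long cell's glass, 47.5 mm above its underside; axes as the cell's. This point belongs on the beam.
- long_cell_windows: The long cell's two dark polished windows: the glass faces 25 mm either way along x from its centre line, 24 mm wide, z = 15 to 80 mm. Nothing may touch them. Same origin and axes as the long cell.
- long_cell_foot: The long cell's black foot, 53 x 33 x 15 mm, standing out 1.5 mm beyond the glass all round. It meets the stop pad; the fingers must not touch it. Same origin and axes as the long cell.
- short_cell: Bystander: a like cell, but only 25 mm along its x (foot 28 x 33 mm), 80 mm tall, in the rack's other compartment. Origin at the centre of its underside.
- rack: White plastic tray fixed to the bench, 190 mm along its x, 80 mm along its y, 14 mm tall, walls 5 mm, floor 5 mm thick, one divider across the middle making two compartments centred 47 mm either way along x. Origin under its centre.
- photometer: Fixed to the bench. Origin: underside centre of its base plate (310 x 100 x 20 mm, long along x), z up. Grey lamp housing from x = -145 to -85 mm, grey detector housing from x = 95 to 155 mm, both 74 mm wide, tops 148 mm above the bench; the gap between is open above and at the sides. A sprung black stop pad juts from the detector housing into the gap (see beam).
- beam (a point): Point on the beam, 110 mm above the photometer's origin, same axes; the beam runs along x, lamp at -x, detector at +x. Stop pad below the beam: 26 mm wide, 61 to 81 mm above the bench, meets the cell's foot. Its resting face is anywhere from x = 30 to 60 mm: not told, to be felt or seen. Sprung along +x: 0.35 N per mm pressed in, 18 mm of travel, then solid.
- bottle: Bystander: amber bottle, 60 mm diameter, 130 mm tall. Origin at the centre of its underside.
- jar: Bystander: clear jar, 56 mm diameter, 70 mm tall. Origin at the centre of its underside.
- meter: Bystander: black hand-held meter lying flat, 150 x 70 x 30 mm. Origin at the centre of its underside.

How it is judged:
By the outcome, as a careful person would: the job done as asked, in the order asked, and still so for the second after the job is handed in, while the arm keeps its last pose, push and grip.
It also fails if it takes over 61 s, if anything falls off the work surface, if the arm or the gripper's body presses on something with over 40 N, if the wrist force passes 120 N, or if a joint passes its speed limit or range.

### The arm

A 7-joint arm with a two-finger parallel gripper is mounted at the origin on the work surface. World frame = base frame: x ahead of the robot, y to its left, z up, the work surface at z = 0. Lengths are in m, angles in rad, forces in N, time in s.
With the tool pointing down it reaches from about 0.4 to 0.85 m from the base axis. Payload 10.4 kg.
Tool frame: the origin (TCP) lies on the centre line of the jaws, within the pads' length; the fingertips stand 22 mm ahead of it and the grasp point (between the pads) lies 3 mm ahead of it; z points along the fingers, y is the line along which they close (so a half turn about z gives the same grasp; the last joint's range is limited). The gripper opens to 85 mm and grips with 20 to 120 N. Pads are 22 mm wide; open, the fingers measure 114 mm over their backs; the gripper's body (76 mm by 85 mm) begins 54 mm behind the grasp point. The pads swing forward as they close: fully open they stand 13 mm farther back than shut.
Start: joints at [1.24, 0.332, -0.065, 1.46, 0.022, 1.35, -0.088], TCP at [0.189, -0.596, 0.253] pointing down, gripper open.
Joint ranges: [-2.6, 2.6], [-0.5, 2.12], [-1.47, 1.34], [0.16, 2.42], [-1.27, 4.41], [0.06, 2.06], [-2.6, 2.6]. Speed limits (rad/s): [2.22, 2.22, 2.79, 2.79, 3.14, 3.14, 3.14].

### API

Orientations are given as a rotation vector (axis times angle).
In Python, from plant import telemetry, optics, sign_off gives the robot as it stands. The module is installed in compiled form; this text tells all that it offers.
- The arm moves only by the shell command python3 -m creep 'ROWS' [FORCE]. ROWS is JSON, a list that holds one entry, the list of rows, each a list of 7 numbers: the shift along the tool's x, y, z in mm, then the turn, a rotation vector about the tool's x, y, z in degrees, then the finger opening in mm, from 0 to 85.4. A call has 1 to 8 rows; each row is the pose to reach, as a shift and turn from the pose commanded when the call began, along the tool's axes at that moment; what a row does not reach only later rows make up. A row lasts 1/12 s, in which the tool goes at most 41.7 mm and 7.16 degrees, less where a joint would pass 70% of its speed; a pose out of reach is approached as far as the arm can. A call with a gripper value outside its range is refused whole. The fingers move at their own pace and stop on an object; FORCE is the grip in N (left out, the last holds). Time passes only in rows, so rows that repeat a pose let the fingers close. It gives the time, the measured TCP pose, the force, the opening and the grip force at its end, in the units of the state.
- telemetry.sense(): the state, without advancing time (a new reading comes with each control period).
- optics.read_camera(name): name is "side" or "top"; returns a dict with "img" (420x560x3 uint8, blue, green, red), "K" (3x3 intrinsics, pixels), "rvec" (rotation vector, rad) and "tvec" (3), from world to camera coordinates, as OpenCV has them. Camera axes: x right, y down, z forward; pixel columns grow to the right and rows downward; lengths in m; the calibration is good to about 2 mm. A picture is of the moment at which its call begins. There is no depth.
- sign_off(): hands the job in; it is judged then, once.
Trained networks look in a picture, given as the dict that the camera call returned (one of the last four; its "shot" number tells which), for a name from the list of things; names that differ only in an ending like _2 or _b are one class to them, and where a whole thing is asked for, a point or a joint stands for the part that bears it (a point fixed in the world has none). Each returns a list of dicts, best first, with "conf" (0 to 1); they miss things now and then, are a little off and sometimes report something else, mostly with a low value. They report only what shows in the picture. A call takes as long as a camera call.
- optics.regions_of(thing, picture): "region" (420x560 bool, what is visible of it) and "bbox" ([left, top, right, bottom] in pixels, round what is visible of it).
- optics.spot_point(thing, picture): "uv" ([column, row] in pixels: a listed point, or the origin of a listed thing).
The state is a dict: "time_s": time; "joint_positions": joint angles; "joint_velocities": joint speeds; "effort": joint torques, N m; "tcp_pos": TCP position; "tcp_rot": TCP orientation; "wrist_force": force on the tool from outside, world axes, zero at the start; "ft_torque": the same for the moment, N m; "grip_width": finger opening in m; "gripper_force": force on a finger pad.
Only numpy, scipy, OpenCV 4.12 (cv2) and the standard library are available. Lean on these libraries where they do the work, as an engineer would, in place of code of your own. Each camera call takes 0.05 s, during which the arm holds its last target. There are 200 camera calls.

## Working session

There is one attempt and no reset: what is moved stays moved. The work goes in short steps, Python scripts to look and compute and a shell command to move; the robot and the scene stay as the last step left them, time stands still between calls to the robot, and variables do not carry over. Pictures are saved under pics/ and viewed, at most 10 in all, crops included, and the job is handed in when it is done.

```bash
mkdir -p pics; python3 - <<'E'
from plant import telemetry, optics
import cv2
s=telemetry.sense();print({k:s[k] for k in("time_s","tcp_pos","tcp_rot","wrist_force","grip_width")})
for n in("side","top"):
    p=optics.read_camera(n);cv2.imwrite(f"pics/{n}0.png",p["img"]);print(n,p["K"],p["rvec"],p["tvec"])
    for t in("long_cell","long_cell_centre","short_cell","rack","photometer","beam"):
        print(t,[(q["uv"],q["conf"]) for q in optics.spot_point(t,p)][:2])
E
```

```text
{'time_s': 0.0, 'tcp_pos': array([ 0.18925806, -0.5952959 ,  0.2525086 ]), 'tcp_rot': array([-3.10305247e+00, -4.81447118e-01,  4.53972042e-04]), 'wrist_force': array([ 0.01877308,  0.11273575, -0.54531637]), 'grip_width': 0.08530237791039165}
side [[467.82577301   0.         274.5181484 ]
 [  0.         467.82577301 207.29008755]
 [  0.           0.           1.        ]] [ 0.25336928 -2.72643232  1.39824117] [0.63283095 0.14099032 0.96920575]
long_cell [([361.0, 327.2], 0.94)]
long_cell_centre [([360.8, 306.6], 0.92)]
short_cell [([308.3, 314.2], 0.74)]
rack [([328.6, 319.8], 0.79)]
photometer [([325.5, 197.4], 0.91), ([363.0, 330.4], 0.25)]
beam []
top [[476.32732998   0.         281.97166304]
 [  0.         476.32732998 214.36359799]
 [  0.           0.           1.        ]] [ 2.12981889 -2.18701374  0.19349601] [-0.00464037  0.61364409  0.79334922]
long_cell []
long_cell_centre [([136.7, 315.0], 0.7)]
short_cell [([156.9, 259.6], 0.58)]
rack [([151.4, 285.8], 0.6)]
photometer [([374.2, 252.6], 0.83)]
beam [([387.7, 249.6], 0.77)]
```

View pics/top0.png

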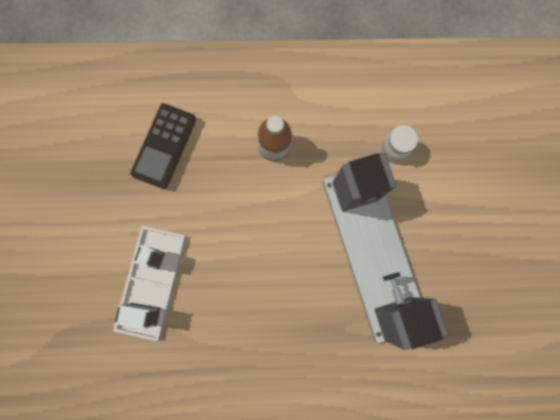

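View pics/side0.png

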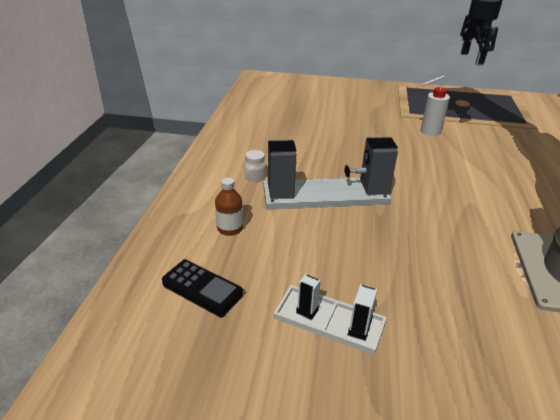

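```bash
cat > h.py <<'E'
import numpy as np, cv2
from plant import telemetry, optics
def project(p,X): return cv2.projectPoints(np.asarray(X,float).reshape(-1,1,3),p["rvec"],p["tvec"],p["K"],None)[0].reshape(-1,2)
def ray(p,uv):
    R=cv2.Rodrigues(p["rvec"])[0]; C=-R.T@p["tvec"].ravel()
    return C,R.T@np.linalg.inv(p["K"])@np.r_[uv,1]
def at_z(p,uv,z):
    C,d=ray(p,uv); return C+d*(z-C[2])/d[2]
def world(x,y,yaw,L,z0=0):
    c,s=np.cos(yaw),np.sin(yaw); L=np.asarray(L,float)
    return np.c_[x+c*L[:,0]-s*L[:,1],y+s*L[:,0]+c*L[:,1],z0+L[:,2]]
def crop(im,x0,y0,w,h,k,step=10):
    c=cv2.resize(im[y0:y0+h,x0:x0+w],None,fx=k,fy=k,interpolation=cv2.INTER_CUBIC)
    for u in range(-(-x0//step)*step,x0+w,step):
        cv2.line(c,((u-x0)*k,0),((u-x0)*k,6),(0,0,255),1);cv2.putText(c,str(u),((u-x0)*k,16),0,.35,(0,0,255))
    for v in range(-(-y0//step)*step,y0+h,step):
        cv2.line(c,(0,(v-y0)*k),(6,(v-y0)*k),(0,0,255),1);cv2.putText(c,str(v),(8,(v-y0)*k+4),0,.35,(0,0,255))
    return c
E
python3 - <<'E'
from h import *
a=optics.read_camera("top");b=optics.read_camera("side")
for p in(a,b): print(ray(p,[0,0])[0])
A=crop(a["img"],105,220,90,125,4);B=crop(b["img"],270,265,120,90,3)
o=np.zeros((500,720,3),np.uint8);o[:500,:360]=A;o[:270,360:]=B;cv2.imwrite("pics/rack.png",o)
A=crop(a["img"],315,145,140,210,2);B=crop(b["img"],255,125,145,90,3)
o=np.zeros((420,720,3),np.uint8);o[:,:280]=A;o[:270,283:718]=B;cv2.imwrite("pics/phot.png",o)
for t,uva,uvb in(("longc",[136.7,315],[360.8,306.6]),):
    C1,d1=ray(a,uva);C2,d2=ray(b,uvb);s=np.linalg.lstsq(np.c_[d1,-d2],C2-C1,rcond=None)[0];print(t,C1+d1*s[0],C2+d2*s[1])
print("rack",at_z(a,[151.4,285.8],0),at_z(b,[328.6,319.8],0));print("phot",at_z(a,[374.2,252.6],0),at_z(b,[325.5,197.4],0),at_z(a,[387.7,249.6],.11))
E
```

```text
[0.48994448 0.00658914 0.87515403]
[0.50894315 0.80637121 0.67115976]
longc [0.44767602 0.2269867  0.05688247] [0.45047859 0.22688617 0.05671062]
rack [0.49560852 0.21685261 0.        ] [5.02684590e-01 2.17328226e-01 1.11022302e-16]
phot [ 0.54458608 -0.19071208  0.        ] [ 0.54393012 -0.18009504  0.        ] [ 0.5419748  -0.18815139  0.11      ]
```

View pics/rack.png

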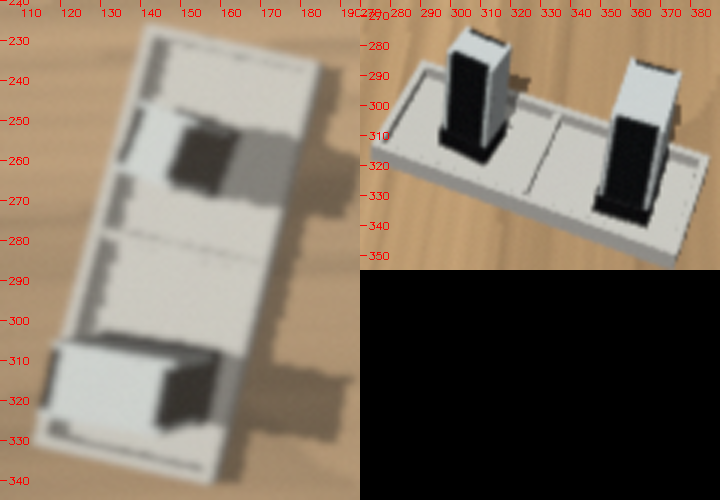

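View pics/phot.png

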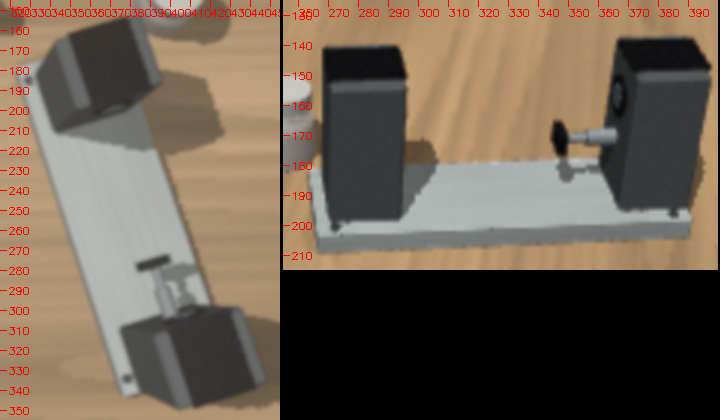

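```bash
cat > fit.py <<'E'
from h import *
from scipy.optimize import minimize
def box(x0,x1,y0,y1,z0,z1): return np.array([[x,y,z] for x in(x0,x1) for y in(y0,y1) for z in(z0,z1)])/1000.
CELL=[box(-26.5,26.5,-16.5,16.5,0,15),box(-25,25,-15,15,15,80)]
PHOT=[box(-155,155,-50,50,0,20),box(-145,-85,-37,37,20,148),box(95,155,-37,37,20,148)]
RACK=[box(-95,95,-40,40,0,14)]
S=8
def mask(p,boxes,q,z0):
    m=np.zeros((420*2,560*2),np.uint8)
    for b in boxes:
        h=cv2.convexHull(project(p,world(*q,b,z0)).astype(np.float32))
        cv2.fillPoly(m,[np.round((h*2+.5)*16).astype(np.int32)],1,shift=4)
    return cv2.resize(m.astype(np.float32),(560,420),interpolation=cv2.INTER_AREA)
def fit(pics,regs,boxes,q0,z0,step=(.006,.006,.1)):
    def cost(q): return sum(np.abs(mask(p,boxes,q,z0)-r).sum()/r.sum() for p,r in zip(pics,regs))
    r=minimize(cost,q0,method="Nelder-Mead",options=dict(initial_simplex=np.array([q0]+[np.array(q0)+np.eye(3)[i]*step[i] for i in range(3)]),xatol=1e-4,fatol=1e-5,maxiter=200))
    return r.x,r.fun
E
python3 - <<'E'
from fit import *
a=optics.read_camera("top");b=optics.read_camera("side")
def outline(im,p,bx,q,z0):
    for B in bx:
        P=np.round(project(p,world(*q,B,z0))*16).astype(int)
        for i in range(8):
            for k in(1,2,4):
                if not i&k: cv2.line(im,P[i],P[i|k],(0,255,0),1,cv2.LINE_AA,4)
vis={"a":a["img"].copy(),"b":b["img"].copy()}
for n,bx,q0,z0 in(("long_cell",CELL,[.449,.227,1.4],.005),("photometer",PHOT,[.544,-.187,-2.8],0)):
    rs=[]
    for p in(a,b):
        g=optics.regions_of(n,p);print(n,[(x["conf"],x["bbox"],x["region"].sum()) for x in g][:2]);rs.append(g[0]["region"].astype(np.float32) if g else None)
    for sel in([0],[1],[0,1]):
        if any(rs[i] is None for i in sel): continue
        q,c=fit([[a,b][i] for i in sel],[rs[i] for i in sel],bx,q0,z0);print(sel,np.round(q,4),np.degrees(q[2]),c)
    outline(vis["a"],a,bx,q,z0);outline(vis["b"],b,bx,q,z0)
o=np.zeros((600,800,3),np.uint8)
o[:375,:270]=crop(vis["a"],105,220,90,125,3);o[:300,275:275+400]=crop(vis["b"],290,270,100,75,4)
o[305:305+270,280:280+435]=crop(vis["b"],255,125,145,90,3);o[380:590,:140]=crop(vis["a"],315,145,140,210,1)
cv2.imwrite("pics/fit.png",o)
E
```

```text
long_cell [(0.81, [115.3, 304.0, 157.6, 327.8], np.int64(938))]
long_cell [(0.91, [347.9, 283.0, 375.9, 341.2], np.int64(1074)), (0.34, [244.3, 150.5, 264.4, 180.2], np.int64(602))]
[0] [0.4467 0.2292 1.3943] 79.8878443171709 0.04770788922905922
[1] [0.4468 0.2279 1.3655] 78.23985243352341 0.04236499220132828
[0, 1] [0.4465 0.2295 1.3693] 78.45459105479904 0.10883679986000061
photometer [(0.97, [322.6, 152.8, 445.7, 350.8], np.int64(12110))]
photometer [(0.72, [263.6, 137.9, 397.6, 207.2], np.int64(5927))]
[0] [ 0.5465 -0.1865 -2.8705] -164.46529452422516 0.026465730741620064
[1] [ 0.5475 -0.1887 -2.8852] -165.30880078622963 0.08043698221445084
[0, 1] [ 0.5466 -0.1869 -2.8706] -164.47472960196805 0.11221291869878769
```

View pics/fit.png

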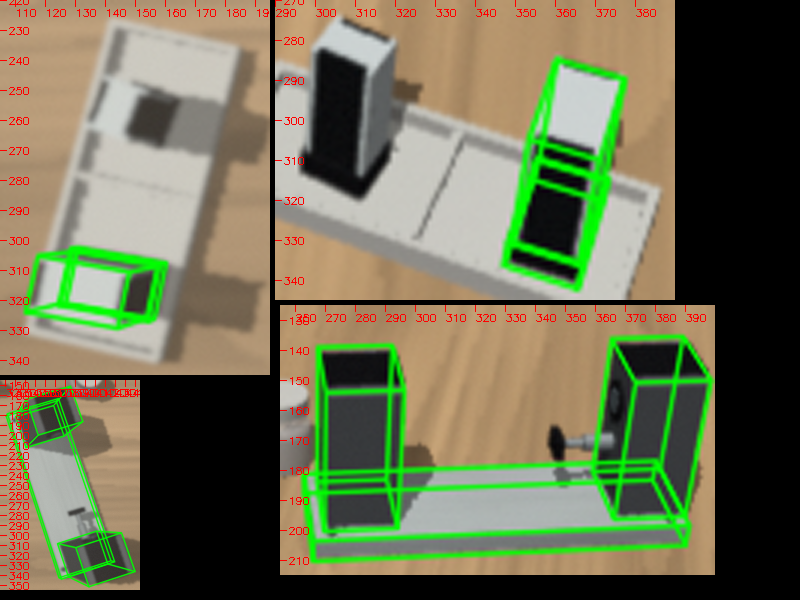

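```bash
cat > go.py <<'E'
import sys
from h import *
from scipy.spatial.transform import Rotation as Ro
def delta(x,y,z,yaw_y,s=None):
    s=s or telemetry.sense(); R=Ro.from_rotvec(s["tcp_rot"]); a=np.radians(yaw_y)
    Y=np.array([np.cos(a),np.sin(a),0]);Z=np.array([0,0,-1.]);T=Ro.from_matrix(np.c_[np.cross(Y,Z),Y,Z])
    return R.inv().apply((np.array([x,y,z])-s["tcp_pos"])*1000),np.degrees((R.inv()*T).as_rotvec())
if __name__=="__main__":
    np.set_printoptions(precision=2,suppress=True)
    for w in sys.argv[1:]: print(w,*delta(*map(float,w.split(","))))
E
python3 go.py .42,-.35,.25,-72.4 .55,-.05,.25,-40 .4466,.229,.22,-11
python3 - <<'E'
from h import *
a=optics.read_camera("top")
q=(.5466,-.1869,-2.8706)
# pad face position from top image: try pad x values, top edge z=.081 front corners
for x in range(30,65,5): print(x,project(a,world(*q,[[x/1e3,-.013,.081],[x/1e3,.013,.081]])).round(1).tolist())
E
```

```text
.42,-.35,.25,-72.4 [ 294.2  -164.24    3.33] [ 0.01 -0.    0.04]
.55,-.05,.25,-40 [ 508.98 -410.76    3.31] [  0.01  -0.   -32.36]
.4466,.229,.22,-11 [ 494.96 -707.98   33.27] [  0.01   0.   -61.36]
30 [[381.0, 267.6], [395.6, 263.0]]
35 [[382.0, 270.5], [396.6, 265.9]]
40 [[382.9, 273.4], [397.6, 268.8]]
45 [[383.9, 276.3], [398.5, 271.6]]
50 [[384.9, 279.2], [399.5, 274.5]]
55 [[385.8, 282.1], [400.5, 277.4]]
60 [[386.8, 285.0], [401.5, 280.3]]
```

```bash
python3 -m creep '[[[35,-20,0,0,0,0,85],[70,-40,0,0,0,0,85],[105,-60,0,0,0,0,85],[140,-80,0,0,0,0,85],[180,-100,0,0,0,0,85],[215,-120,0,0,0,-4,85],[250,-143,0,0,0,-8,85],[285,-165,0,0,0,-12,85]]]' 60
python3 go.py .55,-.05,.25,-40
```

```text
time_s: 1.82
tcp_pos: [0.411, -0.3515, 0.2536]
tcp_rot: [3.035, 0.808, 0.0]
wrist_force: [0.2, -0.8, -0.6]
grip_width: 0.0846
gripper_force: 0.0
.55,-.05,.25,-40 [ 270.57 -192.43    3.49] [  0.04   0.01 -20.17]
```

```bash
python3 -m creep '[[[33,-24,0,0,0,-3,85],[67,-48,0,0,0,-6,85],[100,-72,0,0,0,-9,85],[133,-96,0,0,0,-12,85],[167,-120,0,0,0,-15,85],[200,-144,0,0,0,-18,85],[235,-168,0,0,0,-20,85],[270,-192,0,0,0,-20,85]]]' | head -2
python3 go.py .4466,.229,.2,-11
```

```text
time_s: 2.48
tcp_pos: [0.5495, -0.0525, 0.2537]
.4466,.229,.2,-11 [ 148.3  -260.5    53.47] [  0.05   0.01 -29.26]
```

```bash
python3 -m creep '[[[18,-32,5,0,0,-4,85],[36,-64,10,0,0,-8,85],[55,-97,17,0,0,-12,85],[74,-130,25,0,0,-16,75],[92,-162,33,0,0,-20,70],[111,-195,40,0,0,-24,70],[130,-228,47,0,0,-28,70],[148,-260,53,0,0,-29,70]]]'
python3 - <<'E'
from go import *
np.set_printoptions(precision=4,suppress=True)
from fit import *
a=optics.read_camera("top");b=optics.read_camera("side")
for p in(a,b): print(project(p,[telemetry.sense()["tcp_pos"]]))
g=optics.regions_of("long_cell",b);print(g[0]["conf"],fit([b],[g[0]["region"].astype(np.float32)],CELL,[.4466,.229,1.38],.005))
B=crop(b["img"],270,180,160,170,3);A=crop(a["img"],60,220,140,140,2)
o=np.zeros((510,770,3),np.uint8);o[:,:480]=B;o[:280,485:765]=A;cv2.imwrite("pics/over.png",o)
E
python3 go.py .4466,.229,.1,-11
```

```text
time_s: 3.15
tcp_pos: [0.4459, 0.2285, 0.2002]
tcp_rot: [2.426, 1.995, 0.001]
wrist_force: [0.7, -0.2, 0.1]
grip_width: 0.0702
gripper_force: 0.0
[[103.9573 324.6606]]
[[376.6682 246.5634]]
0.78 (array([0.4462, 0.2269, 1.4032]), np.float64(0.05482456088066101))
.4466,.229,.1,-11 [ -0.49   1.62 100.2 ] [-0.03 -0.03 -0.04]
```

View pics/over.png

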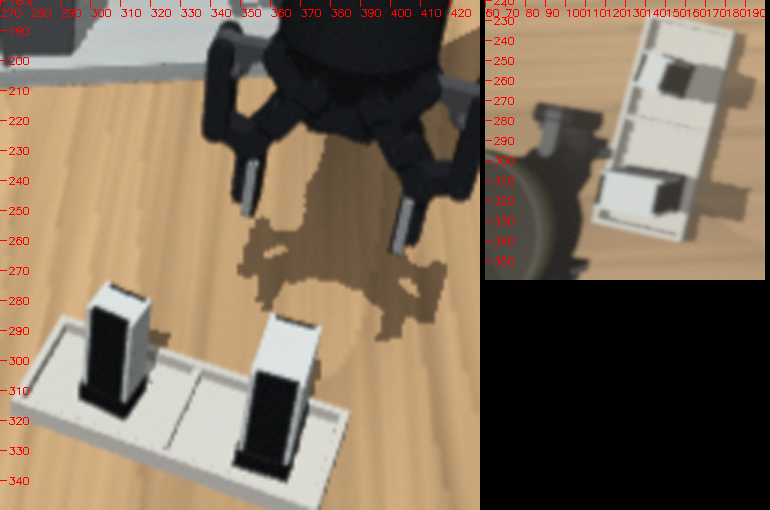

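```bash
python3 -m creep '[[[0,0.5,25,0,0,0,70],[0,0.5,50,0,0,0,70],[0,0.5,75,0,0,0,70],[0,0.5,95,0,0,0,70],[0,0.5,110,0,0,0,70],[0,0.5,122,0,0,0,70],[0,0.5,132,0,0,0,70],[0,0.5,138,0,0,0,70]]]'
python3 - <<'E'
from h import *
a=optics.read_camera("top");b=optics.read_camera("side");print(telemetry.sense()["tcp_pos"])
B=crop(b["img"],300,220,140,135,4);A=crop(a["img"],60,250,115,110,2)
o=np.zeros((540,800,3),np.uint8);o[:,:560]=B;o[:220,565:795]=A;cv2.imwrite("pics/down.png",o)
E
```

```text
time_s: 3.97
tcp_pos: [0.4475, 0.2261, 0.0614]
tcp_rot: [2.431, 1.989, -0.001]
wrist_force: [-0.1, -0.2, 0.0]
grip_width: 0.0703
gripper_force: 0.0
[0.4472287  0.22641542 0.06179756]
```

View pics/down.png

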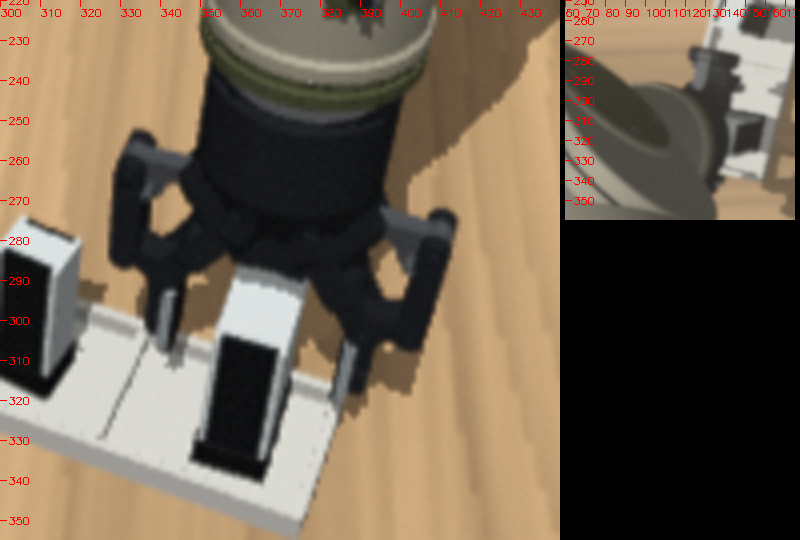

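```bash
python3 -m creep '[[[0,0,0,0,0,0,45],[0,0,0,0,0,0,40],[0,0,0,0,0,0,36],[0,0,0,0,0,0,33],[0,0,0,0,0,0,33],[0,0,0,0,0,0,33]]]' 60
python3 - <<'E'
from fit import *
b=optics.read_camera("side");s=telemetry.sense()
R=cv2.Rodrigues(s["tcp_rot"])[0]
for z in(.012,.022,.032): print(z,project(b,[s["tcp_pos"]+R@np.array([0,e,z]) for e in(-.0165,.0165)]).round(1).tolist())
cv2.imwrite("pics/near.png",crop(b["img"],310,240,110,110,5))
E
```

```text
time_s: 4.57
tcp_pos: [0.4474, 0.2268, 0.0625]
tcp_rot: [2.43, 1.99, 0.0]
wrist_force: [-0.7, -1.2, -0.4]
grip_width: 0.0332
gripper_force: 0.0
0.012 [[371.5, 312.0], [352.9, 306.6]]
0.022 [[370.7, 315.9], [352.3, 310.5]]
0.032 [[369.9, 319.8], [351.7, 314.3]]
```

View pics/near.png

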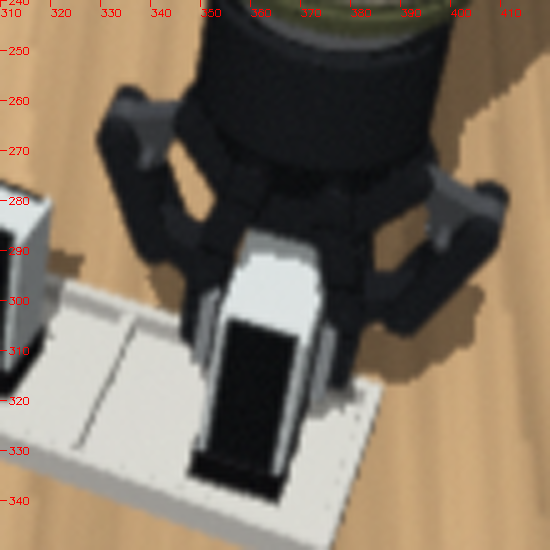

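```bash
python3 -m creep '[[[0,0,0,0,0,0,30],[0,0,0,0,0,0,26],[0,0,0,0,0,0,22],[0,0,0,0,0,0,22],[0,0,0,0,0,0,22]]]' 60
python3 -m creep '[[[0,0,-3,0,0,0,22],[0,0,-8,0,0,0,22],[0,0,-20,0,0,0,22],[0,0,-40,0,0,0,22],[0,0,-65,0,0,0,22],[0,0,-90,0,0,0,22],[0,0,-115,0,0,0,22],[0,0,-135,0,0,0,22]]]'
python3 -m creep '[[[0,0,0,0,0,0,22],[0,0,0,0,0,0,22]]]'
python3 - <<'E'
from fit import *
b=optics.read_camera("side");s=telemetry.sense();R=cv2.Rodrigues(s["tcp_rot"])[0]
print(s["wrist_force"],s["tcp_pos"]);yaw=np.arctan2(R[1,0],R[0,0]);print(np.degrees(yaw))
g=optics.regions_of("long_cell",b);print([(x["conf"],x["bbox"]) for x in g])
q=(s["tcp_pos"][0],s["tcp_pos"][1],yaw);z0=s["tcp_pos"][2]-.0625+.005
print(project(b,world(*q,np.vstack(CELL),z0)).round(1).min(0),project(b,world(*q,np.vstack(CELL),z0)).max(0))
cv2.imwrite("pics/lift.png",crop(b["img"],310,150,130,130,4))
E
python3 go.py .58,.03,.25,-45
```

```text
time_s: 5.03
tcp_pos: [0.4474, 0.2268, 0.0625]
tcp_rot: [2.43, 1.99, 0.0]
wrist_force: [-1.9, -0.8, 6.0]
grip_width: 0.0293
gripper_force: 60.0
time_s: 5.7
tcp_pos: [0.4473, 0.2272, 0.2]
tcp_rot: [2.429, 1.991, 0.002]
wrist_force: [0.8, -0.0, -1.3]
grip_width: 0.0293
gripper_force: 59.5
time_s: 5.87
tcp_pos: [0.4476, 0.2271, 0.1986]
tcp_rot: [2.429, 1.99, 0.003]
wrist_force: [-0.6, -0.6, -2.6]
grip_width: 0.0294
gripper_force: 59.5
[ 0.16628918 -0.24480334 -2.37795238] [0.44711909 0.22663742 0.19734976]
78.63341470850273
[(0.77, [355.7, 223.9, 383.7, 286.6]), (0.2, [215.6, 182.5, 242.9, 235.1])]
[355.4 222.4] [388.80317157 285.44152399]
.58,.03,.25,-45 [-166.37  169.24  -53.31] [-0.02  0.06 33.63]
```

View pics/lift.png

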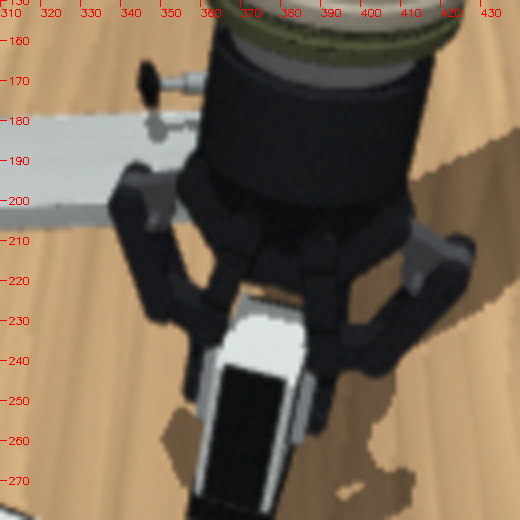

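```bash
python3 go.py .50,.02,.25,-43
```

```text
.50,.02,.25,-43 [-191.94   92.78  -53.24] [-0.03  0.06 31.63]
```

```bash
python3 -m creep '[[[-10,5,-15,0,0,2,22],[-32,16,-30,0,0,6,22],[-60,30,-42,0,0,11,22],[-90,45,-53,0,0,16,22],[-120,60,-53,0,0,21,22],[-150,73,-53,0,0,26,22],[-175,85,-53,0,0,30,22],[-192,93,-53,0,0,31,22]]]'
python3 go.py .5562,-.1842,.25,-74.5
```

```text
time_s: 6.63
tcp_pos: [0.5004, 0.0169, 0.249]
tcp_rot: [-2.878, -1.259, 0.004]
wrist_force: [0.7, 0.2, -2.3]
grip_width: 0.0291
gripper_force: 59.7
.5562,-.1842,.25,-74.5 [-109.9   177.45   -1.03] [-0.04  0.13 31.77]
```

```bash
python3 -m creep '[[[-10,16,0,0,0,3,22],[-25,42,0,0,0,8,22],[-43,70,0,0,0,13,22],[-62,100,0,0,0,19,22],[-80,130,0,0,0,24,22],[-95,155,0,0,0,28,22],[-105,170,0,0,0,31,22],[-110,177,0,0,0,31.5,22]]]' >/dev/null
python3 -m creep '[[[0,0,0,0,0,0,22],[0,0,0,0,0,0,22]]]'
python3 go.py .5562,-.1842,.25,-74.5
python3 - <<'E'
from fit import *
a=optics.read_camera("top");b=optics.read_camera("side");s=telemetry.sense();print(s["tcp_pos"])
for p in(a,b):
  for n in("long_cell","photometer"):
    g=optics.regions_of(n,p);print(n,[(x["conf"],x["bbox"]) for x in g][:2])
  for n in("long_cell_centre","beam"): print(n,[(x["conf"],x["uv"]) for x in optics.spot_point(n,p)][:2])
  print("pred centre",project(p,[s["tcp_pos"]-[0,0,.0098]]))
E
```

```text
time_s: 7.47
tcp_pos: [0.5573, -0.1787, 0.2498]
tcp_rot: [-3.108, -0.446, 0.001]
wrist_force: [-0.2, 1.0, -2.2]
grip_width: 0.0293
gripper_force: 59.7
.5562,-.1842,.25,-74.5 [-2.62  4.96 -0.18] [-0.08  0.02  0.81]
[ 0.55741163 -0.17799399  0.25033296]
long_cell [(0.55, [380.7, 217.2, 413.5, 253.5])]
photometer [(0.69, [322.1, 153.2, 446.9, 349.8])]
long_cell_centre [(0.81, [402.0, 229.1])]
beam [(0.87, [386.8, 248.3])]
pred centre [[403.53584638 231.15392796]]
long_cell []
photometer [(0.69, [264.1, 138.1, 398.2, 208.8])]
long_cell_centre [(0.64, [325.6, 109.9])]
beam []
pred centre [[327.9083404  108.63584312]]
```

```bash
python3 -m creep '[[[-3,5.5,0,0,0,0.8,22],[-3,5.5,20,0,0,0.8,22],[-3,5.5,45,0,0,0.8,22],[-3,5.5,70,0,0,0.8,22],[-3,5.5,95,0,0,0.8,22],[-3,5.5,115,0,0,0.8,22],[-3,5.5,126,0,0,0.8,22],[-3,5.5,130,0,0,0.8,22]]]' >/dev/null
python3 -m creep '[[[0,0,0,0,0,0,22],[0,0,0,0,0,0,22],[0,0,0,0,0,0,22]]]'
cat > st.py <<'E'
from fit import *
q=np.array([.5466,-.1869]);yaw=-2.8706
ex=np.array([np.cos(yaw),np.sin(yaw)]);ey=np.array([-ex[1],ex[0]])
P=[];F=[]
for i in range(12):
    a=optics.read_camera("side" if i%2 else "top");s=telemetry.sense();P.append(s["tcp_pos"]);F.append(s["wrist_force"])
P=np.mean(P,0);F=np.mean(F,0);R=cv2.Rodrigues(s["tcp_rot"])[0]
print("phot x,y,z mm",np.round([(P[:2]-q)@ex*1e3,(P[:2]-q)@ey*1e3,P[2]*1e3],2),"yaw err",np.degrees(np.arctan2(R[1,0],R[0,0])-yaw)-180,"F along,lat,z",F[:2]@ex,F[:2]@ey,F[2])
E
python3 st.py
python3 - <<'E'
from fit import *
a=optics.read_camera("top");b=optics.read_camera("side")
for p in(a,b):
  g=optics.regions_of("long_cell",p);print([(x["conf"],x["bbox"]) for x in g][:2])
  print([(x["conf"],x["uv"]) for x in optics.spot_point("long_cell_centre",p)][:2],project(p,[telemetry.sense()["tcp_pos"]-[0,0,.0098]]))
o=np.zeros((600,780,3),np.uint8);o[:500,:500]=crop(b["img"],280,110,125,125,4);o[:540,505:775]=crop(a["img"],345,180,90,180,3);cv2.imwrite("pics/gap.png",o)
E
```

```text
time_s: 8.88
tcp_pos: [0.5568, -0.1867, 0.1218]
tcp_rot: [3.112, 0.419, 0.003]
wrist_force: [-0.2, 0.9, -3.1]
grip_width: 0.0296
gripper_force: 59.7
phot x,y,z mm [ -9.32   2.18 120.83] yaw err -0.19019410153333638 F along,lat,z 0.04648119651337907 -0.17117978455030047 -2.2410141582135954
[(0.62, [377.9, 127.4, 420.8, 164.7]), (0.47, [368.3, 229.5, 390.8, 258.7])]
[(0.58, [377.4, 241.4]), (0.49, [383.9, 239.5])] [[386.19673588 241.01913084]]
[(0.65, [311.9, 143.0, 336.9, 178.6])]
[(0.83, [323.8, 158.1])] [[324.39539421 157.64426126]]
```

View pics/gap.png

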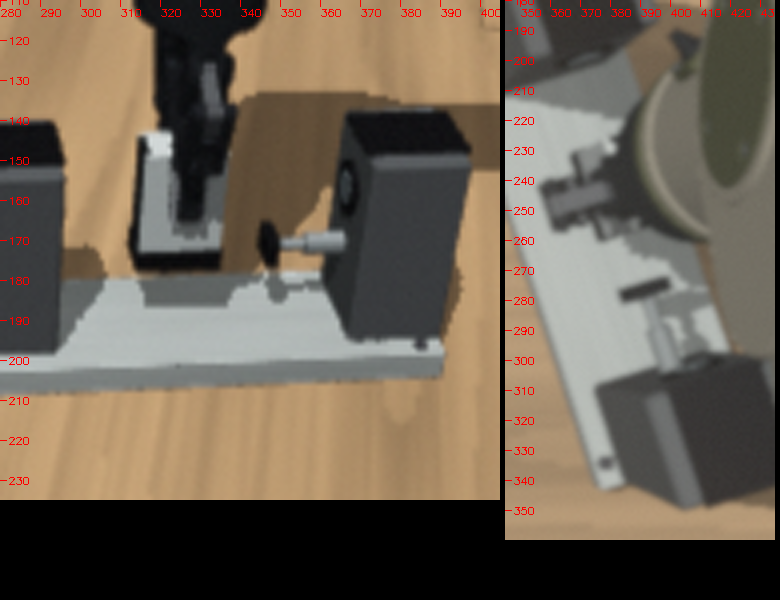

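```bash
python3 -m creep '[[[-3,-1,0.5,0,0,0,22],[-6,-2,1,0,0,0,22],[-10,-2,1,0,0,0,22],[-14,-2,1,0,0,0,22],[-17,-2,1,0,0,0,22],[-20,-2,1,0,0,0,22],[-20,-2,1,0,0,0,22],[-20,-2,1,0,0,0,22]]]'; python3 st.py
python3 -m creep '[[[-1,0,0,0,0,0,22],[-2,0,0,0,0,0,22],[-3,0,0,0,0,0,22],[-4,0,0,0,0,0,22],[-4,0,0,0,0,0,22]]]' >/dev/null; python3 st.py
```

```text
time_s: 10.45
tcp_pos: [0.536, -0.19, 0.1195]
tcp_rot: [3.113, 0.419, 0.0]
wrist_force: [-0.3, -0.6, -1.9]
grip_width: 0.0295
gripper_force: 59.7
phot x,y,z mm [ 1.0780e+01 -6.0000e-02  1.1933e+02] yaw err -0.19045525033891408 F along,lat,z -0.010686332281726128 0.04538857826584308 -2.3323465137732415
phot x,y,z mm [ 1.4870e+01 -5.0000e-02  1.1933e+02] yaw err -0.18594112096278081 F along,lat,z -0.015967411570315792 0.07884677777818186 -2.2856042457433507
```

```bash
python3 -m creep '[[[-1,0,0,0,0,0,22],[-2,0,0,0,0,0,22],[-3,0,0,0,0,0,22],[-4,0,0,0,0,0,22],[-4,0,0,0,0,0,22]]]' >/dev/null; python3 st.py;  python3 -m creep '[[[-1,0,0,0,0,0,22],[-2,0,0,0,0,0,22],[-3,0,0,0,0,0,22],[-4,0,0,0,0,0,22],[-4,0,0,0,0,0,22]]]' >/dev/null; python3 st.py
```

```text
phot x,y,z mm [ 1.8870e+01 -5.0000e-02  1.1933e+02] yaw err -0.19049138310919034 F along,lat,z -0.07647996760103681 0.03906191731085937 -2.257555818654325
phot x,y,z mm [ 2.2810e+01 -1.0000e-01  1.1934e+02] yaw err -0.1890659548217286 F along,lat,z -1.2270933819612 -0.28797912255309555 -2.865327298498612
```

```bash
python3 -m creep '[[[-1,0,0,0,0,0,22],[-2,0,0,0,0,0,22],[-3,0,0,0,0,0,22],[-3,0,0,0,0,0,22],[-3,0,0,0,0,0,22]]]' >/dev/null; python3 st.py;  python3 -m creep '[[[-1,0,0,0,0,0,22],[-2,0,0,0,0,0,22],[-2,0,0,0,0,0,22],[-2,0,0,0,0,0,22]]]' ; python3 st.py
python3 - <<'E'
from h import *
b=optics.read_camera("side")
print([(x["conf"],x["uv"]) for x in optics.spot_point("long_cell_centre",b)][:2],[(x["conf"],x["bbox"]) for x in optics.regions_of("long_cell",b)][:2],project(b,[telemetry.sense()["tcp_pos"]-[0,0,.0098]]))
E
```

```text
phot x,y,z mm [ 2.5810e+01 -9.0000e-02  1.1935e+02] yaw err -0.19064313605218786 F along,lat,z -2.0943063373157904 -0.6036840830224969 -2.490321440783554
time_s: 15.45
tcp_pos: [0.5197, -0.1942, 0.1193]
tcp_rot: [3.113, 0.419, 0.0]
wrist_force: [3.2, 1.4, -4.1]
grip_width: 0.0295
gripper_force: 59.7
phot x,y,z mm [ 2.7830e+01 -9.0000e-02  1.1935e+02] yaw err -0.18946455839858345 F along,lat,z -2.673451190539116 -0.5222727904260884 -2.94557413586878
[(0.58, [339.5, 160.5]), (0.26, [337.8, 175.3])] [(0.79, [328.6, 143.6, 351.1, 178.7])] [[339.61334153 157.93001248]]
```

```bash
python3 -m creep '[[[-0.5,0,0,0,0,0,22],[-1,0,0,0,0,0,22],[-1,0,0,0,0,0,22],[-1,0,0,0,0,0,22]]]' >/dev/null; python3 st.py
python3 - <<'E'
from fit import *
b=optics.read_camera("side");s=telemetry.sense()
m=optics.regions_of("long_cell",b)[0]["region"]
R=cv2.Rodrigues(s["tcp_rot"])[0];yaw=np.arctan2(R[1,0],R[0,0])
# 5-parameter: along offset, vertical offset, tilt about tool y
def hulls(dx,dz,t):
    out=[]
    for B in CELL:
        L=B-[0,0,.0573]; L=L+[0,0,0]
        c,sn=np.cos(t),np.sin(t)
        L=np.c_[c*L[:,0]+sn*L[:,2]+dx,L[:,1],-sn*L[:,0]+c*L[:,2]+dz]
        out.append(world(*s["tcp_pos"][:2],yaw,L,s["tcp_pos"][2]))
    return out
def edges(M,v): c=np.where(M[v])[0]; return (c[0],c[-1]) if len(c) else None
for t in(-6,-3,0,3,6):
    M=np.zeros((420,560),np.uint8)
    for H in hulls(0,0,np.radians(t)): cv2.fillPoly(M,[np.round(cv2.convexHull(project(b,H).astype(np.float32))).astype(int)],1)
    print(t,[(v,edges(M,v)) for v in range(144,181,4)])
print("m",[(v,edges(m,v)) for v in range(144,181,4)])
E
```

```text
phot x,y,z mm [ 2.8860e+01 -8.0000e-02  1.1934e+02] yaw err -0.19230554577734438 F along,lat,z -3.2851476884743085 -0.36675818027523366 -2.4807341634516287
-6 [(144, (np.int64(331), np.int64(351))), (148, (np.int64(330), np.int64(353))), (152, (np.int64(329), np.int64(353))), (156, (np.int64(328), np.int64(352))), (160, (np.int64(327), np.int64(351))), (164, (np.int64(326), np.int64(350))), (168, (np.int64(324), np.int64(349))), (172, (np.int64(324), np.int64(348))), (176, (np.int64(326), np.int64(349))), (180, None)]
-3 [(144, (np.int64(330), np.int64(351))), (148, (np.int64(329), np.int64(353))), (152, (np.int64(329), np.int64(353))), (156, (np.int64(328), np.int64(353))), (160, (np.int64(328), np.int64(352))), (164, (np.int64(327), np.int64(351))), (168, (np.int64(326), np.int64(350))), (172, (np.int64(325), np.int64(350))), (176, (np.int64(327), np.int64(349))), (180, None)]
0 [(144, (np.int64(330), np.int64(350))), (148, (np.int64(330), np.int64(352))), (152, (np.int64(329), np.int64(353))), (156, (np.int64(329), np.int64(352))), (160, (np.int64(329), np.int64(352))), (164, (np.
[... 559 characters left out ...]
(350))), (148, (np.int64(329), np.int64(352))), (152, (np.int64(329), np.int64(352))), (156, (np.int64(329), np.int64(352))), (160, (np.int64(329), np.int64(352))), (164, (np.int64(329), np.int64(352))), (168, (np.int64(329), np.int64(352))), (172, (np.int64(329), np.int64(353))), (176, (np.int64(330), np.int64(353))), (180, None)]
m [(144, (np.int64(331), np.int64(338))), (148, (np.int64(330), np.int64(338))), (152, (np.int64(329), np.int64(338))), (156, (np.int64(329), np.int64(351))), (160, (np.int64(329), np.int64(351))), (164, (np.int64(328), np.int64(350))), (168, (np.int64(327), np.int64(350))), (172, (np.int64(327), np.int64(350))), (176, (np.int64(328), np.int64(349))), (180, None)]
```

```bash
python3 -c "
from plant import sign_off; print(sign_off())"
```

```text
the job is handed in; nothing more can be done
None
```

The long cell is held upright on the beam by its frosted faces, pressing the stop pad in about halfway (roughly 3 N, measured 3.3 N), and the job is handed in.

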